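# Glue a carton shut in the desk press

### The arm

A 6-joint arm with a two-finger parallel gripper is mounted at the origin on a cart in front of the work surface, level with it; the furniture and walls round the work are solid. World frame = base frame: x ahead of the robot, y to its left, z up, the work surface at z = 0. Lengths are in m, angles in rad, forces in N, time in s.
With the tool pointing down it reaches from about 0.425 to 0.925 m from the base axis. Payload 12.5 kg.
Tool frame: the origin (TCP) lies at the very end of the fingers, on their centre line; the grasp point (between the pads) lies 19 mm behind it (env.hold_point_z is the distance from the TCP to the grasp point, in m); z points along the fingers, y is the direction in which the jaws open and shut (so a half turn about z gives the same grasp; the last joint's range is limited). The gripper opens to 85 mm and grips with 20 to 120 N. Pads are 22 mm wide; open, the fingers measure 114 mm over their backs; the gripper's body (76 mm by 85 mm) begins 54 mm behind the grasp point. The pads swing forward as they close: fully open they stand 13 mm farther back than shut.
Start: joints at [-1.433, 0.491, 1.559, -0, 1.092, -0.106], TCP at [0.151, -0.607, 0.231] pointing down, gripper open.
Joint ranges: [-3.1, 3.1], [-0.84, 2.19], [0.05, 2.79], [-1.13, 4.28], [0.06, 2.93], [-2.69, 2.69]. Speed limits (rad/s): [2.22, 2.22, 2.79, 3.14, 3.14, 3.14].

### API

Orientations are given as a unit quaternion [w, x, y, z].
In Python, from rig import env gives the robot as it stands. The module is installed in compiled form; this text tells all that it offers.
- The arm moves only by the tool step_arm, never from a script. Its argument "series" is a list of rows, each a list of 5 numbers: the shift along the tool's x, y, z in m, then the turn about the tool's z in rad, then the opening, from -1 (shut) to 1 (fully open), so that 0 is half open. In form: [[x, y, z, roll, gripper], ...]. A call has exactly 10 rows; each row shifts and turns the commanded pose from where the row before left it, along the tool's axes as they then stand; what a row does not reach is not made up. A row lasts 1/12 s, in which the tool goes at most 41.7 mm and 7.16 degrees, less where a joint would pass 70% of its speed; a pose out of reach is approached as far as the arm can. A call with a gripper value outside its range is refused whole. The fingers move at their own pace and stop on an object; "force" is the grip in N (left out, the last holds). Time passes only in rows, so rows that do not move let the fingers close, or fill a call up. It gives the time, the measured TCP pose, the force and the opening at its end, in the units of the state.
- env.get_state(): the state, without advancing time (a new reading comes with each control period).
- env.read_camera(name): name is "scene" or "top" or "wrist"; returns the picture (400x640x3 uint8, blue, green, red); there is no depth.
- env.get_calibration(name): a dict with "vertical_fov" (degrees; the focal length in pixels is half the picture's height over the tangent of half this angle, whatever the lens; pixels are square), "cx", "cy" (the principal point, pixels), "rvec" (rotation vector, rad) and "tvec" (3), from world to camera coordinates, as OpenCV has them. Camera axes: x right, y down, z forward; pixel columns grow to the right and rows downward; lengths in m; the calibration is good to about 2 mm. The wrist camera is an equidistant fisheye: a pixel r from the principal point sees the ray r / f radians off the axis. A picture is of the moment at which its call begins: read the wrist's pose just before it. get_calibration takes no time and is no camera call; for the wrist camera it gives the pose at the moment of the call.
- env.sign_off(): hands the job in, once; it reports no verdict.
The state is a dict: "time_s": time; "joints": joint angles; "dq": joint speeds; "tau": joint torques, N m; "position": TCP position; "tcp_rot": TCP orientation; "wrist_force": force on the tool from outside, world axes, zero at the start; "wrist_torque": the same for the moment, N m; "gripper_width": finger opening in m.
Only numpy, scipy, OpenCV 4.12 (cv2) and the standard library are available. Lean on these libraries where they do the work, as an engineer would, in place of code of your own. Each camera call takes 0.05 s, during which the arm holds its last target. There are 200 camera calls.

### The job

The small parcel carton in the lever press has glue on its flaps. Fold down the short flap first, then the long flap so that it overlaps the short one, then draw the press lever down by its T-bar, past the first two clicks to the third and last one, where the lever lies level and the sprung pad squeezes the seam. The lever springs back up when let go, so finish while holding it down at the third click; leave the carton in its nest and do not disturb the other things on the desk.

Things in the scene. Friction and masses are not known exactly. Their poses are not given: they have to be found in the camera images.
- press: grey desk press, fixed. Base 285 x 176 mm, its top 12 mm above the desk. Origin on the desk under the centre of the carton nest; own x points from the nest to the lever's column (away from the robot), y left, z up. Column and notched index disc stand at own x = 80 to 216 mm, up to 170 mm high; 12 mm high steel rails hold the carton
- lever_axis (a point): point on the lever's hinge axis (which runs along the press's y), midway between the column cheeks: 150 mm behind the press origin, 100 mm above the desk
- press_lever (a joint): lever angle in rad: 0 parked nearly upright (1.36 rad above level); grows as it is drawn to the robot and down; first click 1.04, second 1.20, third and last 1.36 (level), stop 1.41. A spring lifts it back to 0 from anywhere, clicks included. At the T-bar, along its path, it takes about 4 N at the start, 5 to 8 N around the first two clicks, 10 to 15 N at the third
- lever_grip: black T-bar on the lever's end, along the press's y: a free-turning round grip 16 mm thick and 60 mm long on either side of the lever, from 15 to 75 mm off its middle (20 mm thick collar between). Origin at its middle, 250 mm from the lever axis; 345 mm above the desk parked, 100 mm at the third click, 48 mm before the carton. Grip one side from above; it turns in place as the lever swings
- press_pad: rubber-faced pad 70 x 90 mm on a sprung stem under the lever, 150 mm from the lever axis; the stem gives up to 24 mm (3 N at first, then 0.5 N per mm). Meets the closed flaps between the second and third clicks, pressed in about 14 mm at the third. Origin on the lever's centre line, pad face 44 mm below. Parked, it stands behind the carton, facing the robot
- carton: open brown carton, 104 mm along the press's x, 124 mm along its y, 50 mm high, 0.3 to 0.6 kg, loose in the nest rails; a stamp pad lies in it and its narrow end flaps are already tucked in. Origin at the middle of its underside; axes as the press's
- short_flap (a joint): short flap: 102 mm wide, 60 mm from crease to free edge, 4 mm thick, on the carton's left (+y) side, pale glue strip near its free edge. 0 = folded down flat over the carton, about 1.57 upright, more = leaning outwards. Stays where it is put (stiff crease)
- short_crease (a point): middle of the short flap's hinge line, which runs along the press's x, at the carton's left top edge: 64.5 mm above the desk
- short_edge (a point): middle of the short flap's free edge
- long_flap (a joint): long flap: 102 mm wide, 86 mm from crease to free edge, 4 mm thick, on the carton's right (-y) side. 0 = folded down flat, overlapping the short flap by 24 mm; about 1.57 upright, more = leaning outwards. Stays where it is put
- long_crease (a point): middle of the long flap's hinge line, along the press's x, at the carton's right top edge: 69.5 mm above the desk
- long_edge (a point): middle of the long flap's free edge
- glue_stick: upright glue stick, 24 mm across, 82 mm high, in front of the press on the left; leave alone. Origin under its middle
- scissors: black-handled scissors, 70 x 139 x 11 mm, lying near the front edge of the desk; leave alone
- ink_tin: closed stamp pad tin, 72 x 101 x 14 mm, left of the press near the front edge; leave alone. Farther left, at about x = 0.345, y = 0.60 m, a black power cord hangs straight down to the desk (fixed): keep the arm clear of it when setting out
- remote: air conditioner remote, 184 x 49 x 22 mm, lying near the front edge; leave alone
- round_stamp: white-handled round stamp, 30 x 30 mm, 90 mm high, standing left of the press, in front of the wire basket; leave alone
- short_stamp: white-handled round stamp, 27 x 27 mm, 66 mm high, standing left of the press, in front of the wire basket; leave alone
- block_stamp: upright plain wooden stamp, 24 x 21 mm, 99 mm high, left of the press, in front of the wire basket; leave alone

How it is judged:
By the outcome, as a careful person would: the job done as asked, in the order asked, and still so for the second after the job is handed in, while the arm keeps its last pose, push and grip.
It also fails if it takes over 58 s, if anything falls off the work surface, if the arm or the gripper's body presses on something with over 40 N, if the wrist force passes 120 N, or if a joint passes its speed limit or range.

## Working session

There is one attempt and no reset: what is moved stays moved. The work goes in short steps, Python scripts to look and compute and a tool call to move; the robot and the scene stay as the last step left them, time stands still between calls to the robot, and variables do not carry over. Pictures are saved under pics/ and viewed, about 8 in all and at most 12, crops included, and the job is handed in when it is done.

Besides the shell and the picture viewer there is one more tool, called after ">>>" as a command line: name --pt "numbers of a row" for each row, then --argument value for the rest. step_arm: Moves the arm, as the interface text tells. Its arguments: {"type":"object","properties":{"series":{"type":"array"},"force":{"type":"number"}},"required":["series"]}

```bash
mkdir -p pics
cat > h.py <<'E'
import numpy as np, cv2
from rig import env
from scipy.spatial.transform import Rotation as R
def K(c):
    f=200/np.tan(np.radians(c["vertical_fov"])/2); return np.array([[f,0,c["cx"]],[0,f,c["cy"]],[0,0,1.]])
def ray(name,px):
    c=env.get_calibration(name); M=cv2.Rodrigues(np.array(c["rvec"],float))[0]; t=np.array(c["tvec"],float).ravel(); k=K(c)
    v=np.linalg.inv(k)@np.array([px[0],px[1],1.])
    if name=="wrist":
        r=np.hypot(v[0],v[1]); v=np.array([v[0]/r*np.sin(r),v[1]/r*np.sin(r),np.cos(r)]) if r>0 else v
    return -M.T@t, M.T@v
def atz(name,px,z):
    o,d=ray(name,px); return o+d*(z-o[2])/d[2]
def proj(name,P):
    c=env.get_calibration(name); M=cv2.Rodrigues(np.array(c["rvec"],float))[0]; t=np.array(c["tvec"],float).ravel(); k=K(c)
    p=M@np.asarray(P,float)+t; v=p/p[2]
    if name=="wrist":
        th=np.arctan2(np.hypot(p[0],p[1]),p[2]); n=np.hypot(p[0],p[1]); v=np.array([p[0]/n*th,p[1]/n*th,1])
    return (k@v)[:2]
def tri(a,pa,b,pb):
    o1,d1=ray(a,pa);o2,d2=ray(b,pb)
    s=np.linalg.lstsq(np.c_[d1,-d2],o2-o1,rcond=None)[0]; A=o1+d1*s[0];B=o2+d2*s[1]
    return (A+B)/2,np.linalg.norm(A-B)
def state():
    s=env.get_state(); q=s["tcp_rot"]; print(round(s["time_s"],2),"q",np.round(s["joints"],3),"p",np.round(s["position"],4),"rot",np.round(q,4),"F",np.round(s["wrist_force"],1),"w",round(s["gripper_width"],4))
    print(np.round(R.from_quat([q[1],q[2],q[3],q[0]]).as_matrix(),3)); return s
E
python3 - <<'E'
from h import *
state()
for n in("scene","top"):
    im=env.read_camera(n); cv2.imwrite(f"pics/{n}0.png",cv2.resize(im,(800,500),interpolation=cv2.INTER_CUBIC)); cv2.imwrite(f"raw_{n}.png",im)
    print(n,ray(n,(320,200)),env.get_calibration(n)["vertical_fov"])
E
```

```text
0.0 q [-1.433  0.492  1.559  0.     1.092 -0.106] p [ 0.1508 -0.6063  0.2307] rot [-6.000e-04  9.926e-01  1.216e-01 -0.000e+00] F [ 0.7  0.5 -0.1] w 0.0852
[[ 0.97   0.241 -0.   ]
 [ 0.241 -0.97   0.001]
 [ 0.    -0.001 -1.   ]]
scene (array([-0.07680832,  0.42831759,  0.78903115]), array([ 0.64842837, -0.47209767, -0.5973646 ])) 55.73883586553213
top (array([ 0.45593312, -0.02558706,  1.47365814]), array([ 0.04536387, -0.01017282, -0.9990785 ])) 51.12366687605947
```

View pics/scene0.png

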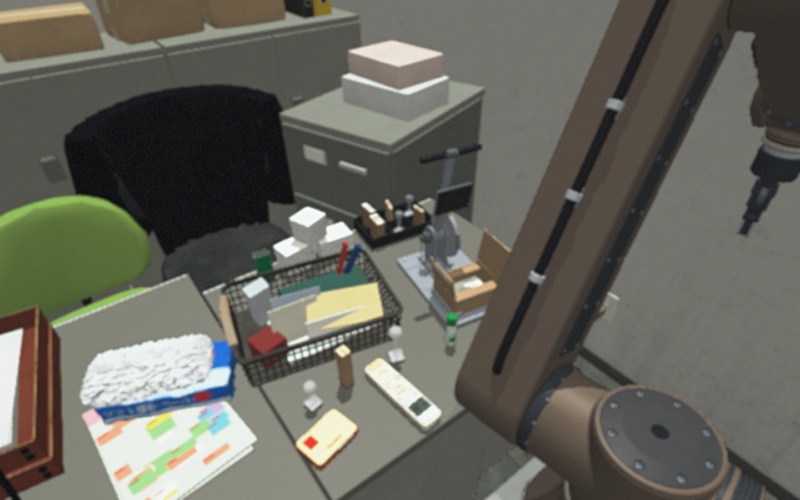

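View pics/top0.png

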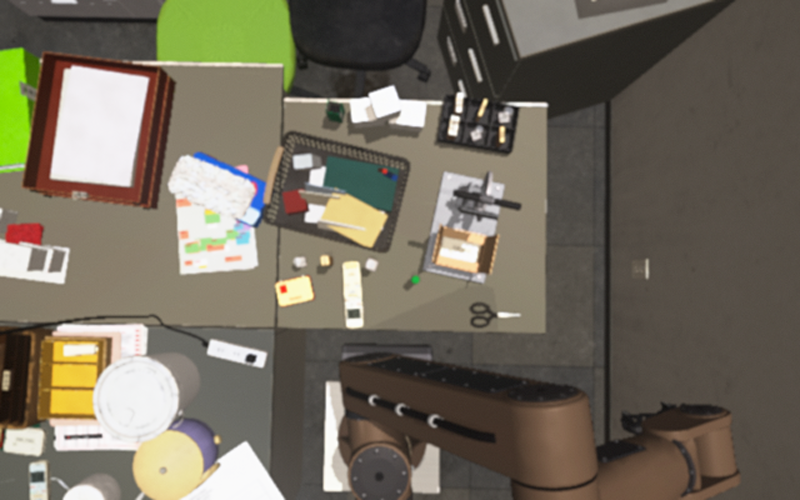

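Run:
```python
import cv2,numpy as np
a=cv2.imread("raw_top.png")[125:240,330:430];b=cv2.imread("raw_scene.png")[112:262,315:415]
o=np.zeros((600,800,3),np.uint8);r=lambda i:cv2.resize(i,None,fx=4,fy=4,interpolation=cv2.INTER_CUBIC)
o[:460,:400]=r(a);o[:,400:]=r(b);cv2.imwrite("pics/c1.png",o)
```

```text
(no output)
```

View pics/c1.png

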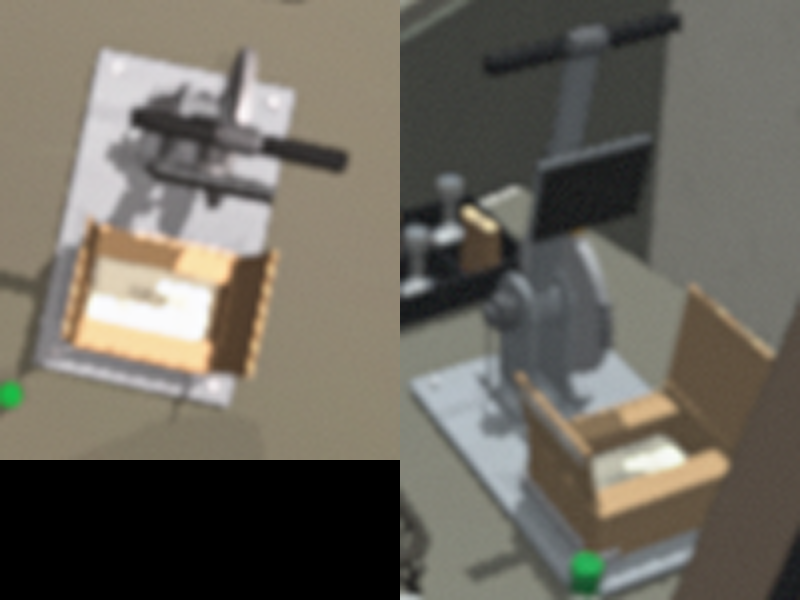

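```bash
cat >> h.py <<'E'
tp=lambda x,y:(330+x/4,125+y/4)
sc=lambda x,y:(315+(x-400)/4,112+y/4)
E
python3 - <<'E'
from h import *
C=[atz("top",tp(*p),.012)[:2] for p in[(103,48),(295,92),(228,407),(40,362)]]
print(np.round(C,4)); d=lambda a,b:np.linalg.norm(C[a]-C[b]); print(d(0,1),d(1,2),d(2,3),d(3,0))
u=(C[0]+C[1]-C[2]-C[3]); v=C[0]+C[3]-C[1]-C[2]
print("yaw",np.arctan2(u[1],u[0]),np.arctan2(-v[0],v[1]),"centre",np.mean(C,0))
L,e1=tri("top",tp(135,117),"scene",sc(490,65)); Rr,e2=tri("top",tp(347,160),"scene",sc(676,22))
print("bar",L,e1,Rr,e2,np.linalg.norm(L-Rr)); w=L-Rr; yaw=np.arctan2(-w[0],w[1]);print("yaw",yaw)
yaw=(yaw+np.arctan2(u[1],u[0])+np.arctan2(-v[0],v[1]))/3
X=np.array([np.cos(yaw),np.sin(yaw)]);Y=np.array([-X[1],X[0]])
print("yawm",yaw,"origin from bar",(L+Rr)[:2]/2-.0977*X, "centre z", (L+Rr)[2]/2)
# carton top corners: left crease z.0645 : short flap bottom?; flap edges
for n,a,b in(("short edge F",(70,345),(593,515)),("short edge B",(90,222),(519,378)),("long edge B",(273,252),(693,290))):
    print(n,*tri("top",tp(*a),"scene",sc(*b)))
for n,p in(("glue",(10,395)),): print(n,atz("top",tp(*p),.082))
for nm,p in(("stamp",(371,265)),("remote",(352,295)),("scissors",(480,315)),("block",(325,260))): print(nm,atz("top",(p[0]*.8,p[1]*.8),.05))
E
```

```text
[[ 0.7471 -0.1619]
 [ 0.7114 -0.3312]
 [ 0.4338 -0.2757]
 [ 0.4696 -0.1114]]
0.17298257784742554 0.2830260078072279 0.16819574057901931 0.2820452114900312
yaw -0.18883561382051794 -0.21092360450078418 centre [ 0.59046094 -0.22005491]
bar [ 0.63504607 -0.15321521  0.34092613] 0.0014780255278684265 [ 0.60878042 -0.29808536  0.33913218] 0.0014733436189587072 0.1472428758014322
yaw -0.17935643128303222
yawm -0.19303854986811145 origin from bar [ 0.52602794 -0.20690733] centre z 0.3400291555995224
short edge F [ 0.48567047 -0.131964    0.05810985] 0.004837440483640588
short edge B [ 0.58420842 -0.14306058  0.11497772] 0.002497228294778141
long edge B [ 0.5590771  -0.28785396  0.14463723] 0.0015815818289418848
glue [ 0.44103628 -0.08284252  0.082     ]
stamp [0.47806414 0.03804893 0.05      ]
remote [0.39556229 0.08779905 0.05      ]
scissors [ 0.34894969 -0.26010245  0.05      ]
block [0.48907581 0.16376265 0.05      ]
```

>>> step_arm --pt "0 0 0 -0.1135 -1" --pt "0 0 0 -0.1135 -1" --pt "0 0 0 -0.1135 -1" --pt "0 0 0 -0.1135 -1" --pt "0 0 0 -0.1135 -1" --pt "0 0 0 -0.1135 -1" --pt "0 0 0 -0.1135 -1" --pt "0 0 0 -0.1135 -1" --pt "0 0 0 -0.1135 -1" --pt "0 0 0 -0.1135 -1" --force 60

```text
time_s: 0.93
position: [0.1509, -0.6064, 0.231]
tcp_rot: [-0.0, 0.77, 0.638, 0.0]
wrist_force: [-0.3, 0.3, -0.7]
gripper_width: 0.0005
```

>>> step_arm --pt "0.029 0.0138 0 0 -1" --pt "0.029 0.0138 0 0 -1" --pt "0.029 0.0138 0 0 -1" --pt "0.029 0.0138 0 0 -1" --pt "0.029 0.0138 0 0 -1" --pt "0.029 0.0138 0 0 -1" --pt "0.029 0.0138 0 0 -1" --pt "0.029 0.0138 0 0 -1" --pt "0.029 0.0138 0 0 -1" --pt "0.029 0.0138 0 0 -1"

```text
time_s: 1.77
position: [0.3423, -0.3467, 0.2312]
tcp_rot: [-0.0, 0.772, 0.636, -0.0]
wrist_force: [0.9, -1.3, -0.7]
gripper_width: -0.0002
```

>>> step_arm --pt "0.029 0.0138 0 0 -1" --pt "0.029 0.0138 0 0 -1" --pt "0.029 0.0138 0 0 -1" --pt "0.029 0.0138 0 0 -1" --pt "0.029 0.0138 0 0 -1" --pt "0.029 0.0138 0 0 -1" --pt "0.029 0.0138 0 0 -1" --pt "0.029 0.0138 0 0 -1" --pt "0.029 0.0138 0 0 -1" --pt "0.029 0.0138 0 0 -1"

```text
time_s: 2.6
position: [0.5331, -0.0883, 0.2311]
tcp_rot: [-0.0, 0.772, 0.636, -0.0]
wrist_force: [0.8, -1.4, 0.3]
gripper_width: 0.0
```

```bash
cat >> h.py <<'E'
O=np.array([.526,-.207,0]);YAW=-.193
Rp=R.from_euler("z",YAW).as_matrix()
own=lambda P:Rp.T@(np.asarray(P)-O)
wld=lambda p:O+Rp@np.asarray(p,float)
E
python3 - <<'E'
from h import *
s=state(); print("own",own(s["position"]))
cv2.imwrite("raw_w.png",env.read_camera("wrist")); cv2.imwrite("raw_scene2.png",env.read_camera("scene")); 
a=cv2.imread("raw_w.png"); b=cv2.imread("raw_scene2.png")[112:262,315:415]
o=np.zeros((600,800,3),np.uint8);o[:400,:640]=a
cv2.imwrite("pics/w1.png",a)
E
```

```text
2.6 q [-0.286  0.371  1.767 -0.     1.004 -0.094] p [ 0.5331 -0.0883  0.2311] rot [-1.000e-04  7.716e-01  6.361e-01 -1.000e-04] F [ 0.8 -1.4  0.3] w 0.0
[[ 0.191  0.982 -0.   ]
 [ 0.982 -0.191  0.   ]
 [-0.    -0.    -1.   ]]
own [-0.01577527  0.11785781  0.23109666]
```

View pics/w1.png

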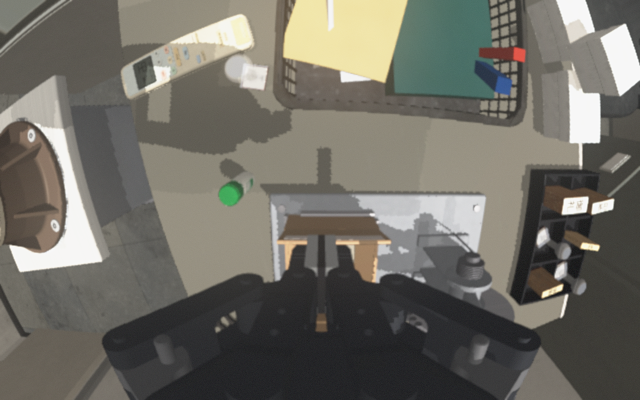

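Run:
```python
from h import *
for p,z in(((286,217),.0645),((376,214),.0645),((270,193),.012),((485,195),.012),((278,240),.12),((392,240),.12),((230,193),.082)): print(p,np.round(own(atz("wrist",p,z)),4))
print(ray("wrist",(320,200)))
```

```text
(286, 217) [-0.0515  0.081   0.0645]
(376, 214) [0.0435 0.0846 0.0645]
(270, 193) [-0.0764  0.0938  0.012 ]
(485, 195) [0.2035 0.0928 0.012 ]
(278, 240) [-0.0529  0.0781  0.12  ]
(392, 240) [0.0492 0.078  0.12  ]
(230, 193) [-0.1054  0.1115  0.082 ]
(array([ 0.54644145, -0.02239644,  0.37264687]), array([-0.05234996, -0.26168843, -0.96373163]))
```

>>> step_arm --pt "0 0 0.033 0 -1" --pt "0 0 0.033 0 -1" --pt "0 0 0.033 0 -1" --pt "-0.005 0 0.032 0 -1" --pt "-0.01 0 0 0 -1" --pt "-0.01 0 0 0 -1" --pt "-0.01 0 0 0 -1" --pt "-0.01 0 0 0 -1" --pt "-0.01 0 0 0 -1" --pt "-0.01 0 0 0 -1"

```text
time_s: 3.53
position: [0.5202, -0.1551, 0.1017]
tcp_rot: [0.001, 0.772, 0.636, 0.0]
wrist_force: [0.5, 0.7, -0.3]
gripper_width: 0.0002
```

>>> step_arm --pt "-0.01 0 0 0 -1" --pt "-0.008 0 0 0 -1" --pt "-0.004 0 0.004 0 -1" --pt "-0.003 0 0.005 0 -1" --pt "-0.003 0 0.005 0 -1" --pt "-0.003 0 0.005 0 -1" --pt "-0.002 0 0.005 0 -1" --pt "-0.001 0 0.004 0 -1" --pt "0 0 0.003 0 -1" --pt "0 0 0 0 -1"

```text
time_s: 4.37
position: [0.5134, -0.1868, 0.0685]
tcp_rot: [-0.0, 0.772, 0.636, -0.0]
wrist_force: [0.1, 1.1, -0.1]
gripper_width: 0.0001
```

>>> step_arm --pt "0 0 0.001 0 -1" --pt "0 0 0.001 0 -1" --pt "0 0 0.001 0 -1" --pt "0 0 0.0005 0 -1" --pt "0 0 0 0 -1" --pt "0 0 0 0 -1" --pt "0 0 0 0 -1" --pt "0 0 0 0 -1" --pt "0 0 0 0 -1" --pt "0 0 0 0 -1"

```text
time_s: 5.2
position: [0.5137, -0.187, 0.0663]
tcp_rot: [0.0, 0.772, 0.636, 0.0]
wrist_force: [-0.7, 1.5, 4.9]
gripper_width: -0.0003
```

Run:
```python
from h import *
s=state(); print("own",own(s["position"]))
a=env.read_camera("wrist")[170:400,160:480]; b=env.read_camera("scene")[180:262,315:415]
o=np.zeros((600,800,3),np.uint8);o[:345,:480]=cv2.resize(a,(480,345));o[:262,480:]=cv2.resize(b,(320,262),interpolation=2)
cv2.imwrite("pics/m2.png",o[:350])
```

```text
5.2 q [-0.47   0.607  1.903 -0.     0.631 -0.278] p [ 0.5137 -0.187   0.0663] rot [3.000e-04 7.716e-01 6.361e-01 1.000e-04] F [-0.7  1.5  4.9] w -0.0003
[[ 0.191  0.982  0.001]
 [ 0.982 -0.191 -0.   ]
 [-0.     0.001 -1.   ]]
own [-0.01586695  0.01726815  0.06628619]
```

View pics/m2.png

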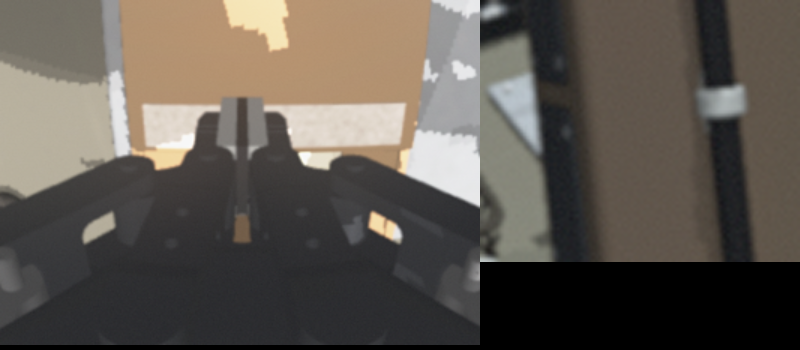

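>>> step_arm --pt "0 0 -0.03 0 -1" --pt "0 0 -0.036 0 -1" --pt "0 0 -0.036 0 -1" --pt "-0.01 0 -0.036 0 -1" --pt "-0.026 0 -0.008 0 -1" --pt "-0.03 0 0 0 -1" --pt "-0.03 0 0 0 -1" --pt "-0.03 0 0 0 -1" --pt "-0.018 0 0 0 -1" --pt "0 0 0 0 -1"

```text
time_s: 6.13
position: [0.4854, -0.3314, 0.2117]
tcp_rot: [0.0, 0.773, 0.635, -0.0]
wrist_force: [-0.1, 0.7, -0.3]
gripper_width: 0.0003
```

Run:
```python
from h import *
s=state(); print("own",own(s["position"]))
a=env.read_camera("wrist"); t=env.read_camera("top")[125:240,330:430]
o=np.zeros((600,800,3),np.uint8);o[:300,:480]=cv2.resize(a,(480,300));o[:368,480:]=cv2.resize(t,(320,368),interpolation=2)
cv2.imwrite("pics/m3.png",o[:370])
```

```text
6.13 q [-7.110e-01  4.580e-01  1.677e+00 -1.000e-03  1.006e+00 -5.160e-01] p [ 0.4854 -0.3314  0.2117] rot [ 5.000e-04  7.725e-01  6.350e-01 -2.000e-04] F [-0.1  0.7 -0.3] w 0.0003
[[ 0.194  0.981  0.   ]
 [ 0.981 -0.194 -0.001]
 [-0.001  0.    -1.   ]]
own [-0.01600661 -0.12989871  0.21170882]
```

View pics/m3.png

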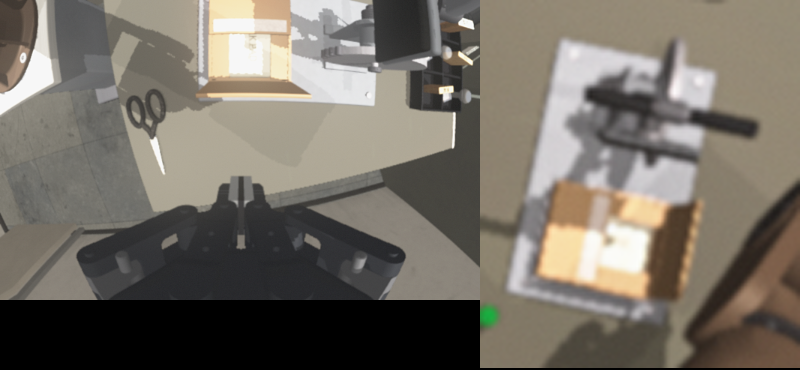

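>>> step_arm --pt "0 0 0.032 0 -1" --pt "0 0 0.032 0 -1" --pt "0 0 0.033 0 -1" --pt "0.015 0 0 0 -1" --pt "0.012 0 0 0 -1" --pt "0.01 0 0 0 -1" --pt "0.01 0 0 0 -1" --pt "0.01 0 0 0 -1" --pt "0.01 0 0 0 -1" --pt "0.01 0 0 0 -1"

```text
time_s: 7.07
position: [0.5013, -0.2518, 0.1157]
tcp_rot: [0.001, 0.772, 0.636, 0.0]
wrist_force: [0.0, -0.2, 0.1]
gripper_width: 0.0006
```

>>> step_arm --pt "0.01 0 0 0 -1" --pt "0.01 0 0 0 -1" --pt "0.008 0 0.001 0 -1" --pt "0.006 0 0.005 0 -1" --pt "0.005 0 0.006 0 -1" --pt "0.004 0 0.007 0 -1" --pt "0.004 0 0.007 0 -1" --pt "0.003 0 0.007 0 -1" --pt "0.002 0 0.006 0 -1" --pt "0.001 0 0.004 0 -1"

```text
time_s: 7.9
position: [0.5108, -0.2006, 0.0708]
tcp_rot: [-0.0, 0.772, 0.636, -0.0]
wrist_force: [-2.8, -4.2, 19.6]
gripper_width: 0.0003
```

>>> step_arm --pt "0 0 0.001 0 -1" --pt "0 0 0.001 0 -1" --pt "0 0 0 0 -1" --pt "0 0 0 0 -1" --pt "0 0 0 0 -1" --pt "0 0 0 0 -1" --pt "0 0 0 0 -1" --pt "0 0 0 0 -1" --pt "0 0 0 0 -1" --pt "0 0 0 0 -1"

```text
time_s: 8.73
position: [0.5109, -0.2007, 0.0709]
tcp_rot: [0.0, 0.772, 0.636, 0.0]
wrist_force: [-5.1, 3.0, 17.6]
gripper_width: -0.0
```

>>> step_arm --pt "0 0 -0.03 0 -1" --pt "0 0 -0.04 0 -1" --pt "0 0 -0.04 0 -1" --pt "-0.01 0 -0.04 0 -1" --pt "-0.01 0 -0.04 0 -1" --pt "-0.01 0 -0.04 0 1" --pt "-0.01 0 -0.04 0 1" --pt "-0.008 0 -0.04 0 1" --pt "0 0 -0.03 0 1" --pt "0 0 0 0 1"

```text
time_s: 9.57
position: [0.5025, -0.249, 0.4159]
tcp_rot: [0.005, 0.772, 0.636, 0.001]
wrist_force: [-0.5, 0.0, 1.0]
gripper_width: 0.0604
```

Run:
```python
from h import *
s=state(); print("own",own(s["position"]))
a=env.read_camera("wrist"); t=env.read_camera("top")[125:240,330:430]
cv2.imwrite("raw_w4.png",a);o=np.zeros((600,800,3),np.uint8);o[:300,:480]=cv2.resize(a,(480,300));o[:368,480:]=cv2.resize(t,(320,368),interpolation=2)
cv2.imwrite("pics/m4.png",o[:370])
```

```text
9.57 q [-0.578  0.261  1.431 -0.     1.44  -0.385] p [ 0.5025 -0.249   0.4159] rot [0.0046 0.7719 0.6357 0.0014] F [-0.5  0.   1. ] w 0.0604
[[ 0.192  0.981  0.008]
 [ 0.981 -0.192 -0.005]
 [-0.004  0.009 -1.   ]]
own [-0.01505239 -0.04569379  0.41589998]
```

View pics/m4.png

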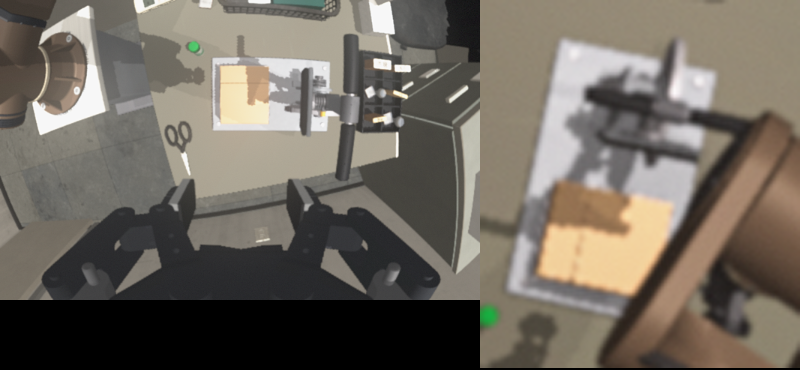

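Run:
```python
from h import *
for p in((457.5,236),(467,50),(464,144)): print(np.round(own(atz("wrist",p,.345)),4))
print(np.round(own(ray("wrist",(320,200))[0]),3))
# expected pixel of model
for y in(-.075,0,.075): print(proj("wrist",wld([.0977,y,.345])))
```

```text
[ 0.0898 -0.0657  0.345 ]
[0.088  0.0737 0.345 ]
[0.0869 0.0049 0.345 ]
[-0.016  0.021  0.552]
[464.46379308 246.54109598]
[476.21030041 151.44865676]
[478.56471762  50.26951949]
```

>>> step_arm --pt "0 0.02 0 0 1" --pt "0 0.03 0 0 1" --pt "0 0.03 0 0 1" --pt "0 0.028 0 0 1" --pt "0 0 0 0 1" --pt "0 0 0.02 0 1" --pt "0 0 0.02 0 1" --pt "0 0 0.02 0 1" --pt "0 0 0.02 0 1" --pt "0 0 0 0 1"

```text
time_s: 10.5
position: [0.6063, -0.2677, 0.324]
tcp_rot: [-0.004, 0.772, 0.636, -0.002]
wrist_force: [-0.3, -0.0, -1.0]
gripper_width: 0.0858
```

Run:
```python
from h import *
s=state(); print("own",own(s["position"]))
a=env.read_camera("wrist"); cv2.imwrite("pics/m5.png",a)
```

```text
10.5 q [-0.515  0.482  1.323 -0.     1.345 -0.323] p [ 0.6063 -0.2677  0.324 ] rot [-0.0041  0.7716  0.6361 -0.0016] F [-0.3 -0.  -1. ] w 0.0858
[[ 0.191  0.982 -0.008]
 [ 0.982 -0.191  0.004]
 [ 0.003 -0.008 -1.   ]]
own [ 0.09044483 -0.04416795  0.32395238]
```

View pics/m5.png

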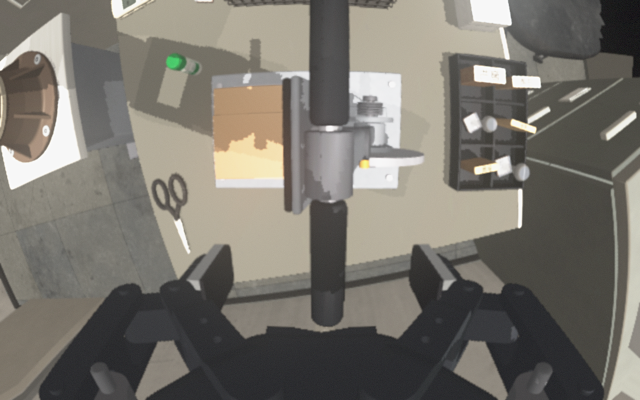

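>>> step_arm --pt "0 0.003 0 0 1" --pt "0 0 0 0 -1" --pt "0 0 0 0 -1" --pt "0 0 0 0 -1" --pt "0 0 0 0 -1" --pt "0 0 0 0 -1" --pt "0 0 0 0 -1" --pt "0 0 0 0 -1" --pt "0 0 0 0 -1" --pt "0 0 0 0 -1" --force 60

```text
time_s: 11.38
position: [0.6097, -0.2689, 0.3301]
tcp_rot: [-0.001, 0.772, 0.636, -0.001]
wrist_force: [-7.5, 1.4, 3.3]
gripper_width: 0.0141
```

Run:
```python
from h import *
s=state(); p=own(s["position"]);print("own",p,own(s["wrist_force"]+O))
# arc waypoints, relative to current, 10 rows each, circle about lever axis
a=1.36-np.concatenate([np.linspace(0,1.36,31)])
x=.150-.25*np.cos(a);z=.1+.25*np.sin(a)
print(np.round(np.c_[np.diff(x),-np.diff(z)],4).tolist())
```

```text
11.38 q [-5.140e-01  4.820e-01  1.308e+00 -1.000e-03  1.354e+00 -3.220e-01] p [ 0.6097 -0.2689  0.3301] rot [-8.000e-04  7.717e-01  6.360e-01 -7.000e-04] F [-7.5  1.4  3.3] w 0.0141
[[ 0.191  0.982 -0.002]
 [ 0.982 -0.191  0.   ]
 [-0.    -0.002 -1.   ]]
own [ 0.09405155 -0.04467585  0.33011967] [-7.64046234 -0.09921173  3.25636079]
[[-0.011, 0.0026], [-0.0109, 0.0031], [-0.0107, 0.0036], [-0.0106, 0.0041], [-0.0104, 0.0046], [-0.0102, 0.005], [-0.0099, 0.0055], [-0.0097, 0.0059], [-0.0094, 0.0064], [-0.0091, 0.0068], [-0.0088, 0.0072], [-0.0084, 0.0076], [-0.0081, 0.0079], [-0.0077, 0.0083], [-0.0073, 0.0086], [-0.0069, 0.009], [-0.0065, 0.0093], [-0.0061, 0.0096], [-0.0056, 0.0098], [-0.0052, 0.0101], [-0.0047, 0.0103], [-0.0043, 0.0105], [-0.0038, 0.0107], [-0.0033, 0.0108], [-0.0028, 0.011], [-0.0023, 0.0111], [-0.0018, 0.0112], [-0.0013, 0.0113], [-0.0008, 0.0113], [-0.0003, 0.0113]]
```

>>> step_arm --pt "0 -0.011 0.0035 0 -1" --pt "0 -0.011 0.004 0 -1" --pt "0 -0.0107 0.0036 0 -1" --pt "0 -0.0106 0.0041 0 -1" --pt "0 -0.0104 0.0046 0 -1" --pt "0 -0.0102 0.005 0 -1" --pt "0 -0.0099 0.0055 0 -1" --pt "0 -0.0097 0.0059 0 -1" --pt "0 -0.0094 0.0064 0 -1" --pt "0 -0.0091 0.0068 0 -1"

```text
time_s: 12.22
position: [0.5101, -0.2494, 0.2827]
tcp_rot: [0.001, 0.772, 0.636, 0.0]
wrist_force: [-6.7, 3.5, 17.4]
gripper_width: 0.0141
```

Run:
```python
from h import *
s=state(); p=own(s["position"]);print("own",p,own(s["wrist_force"]+O),np.hypot(p[0]-.15,p[2]+.019-.1),np.arctan2(p[2]+.019-.1,.15-p[0]))
```

```text
12.22 q [-0.571  0.359  1.635 -0.     1.145 -0.379] p [ 0.5101 -0.2494  0.2827] rot [1.400e-03 7.716e-01 6.361e-01 4.000e-04] F [-6.7  3.5 17.4] w 0.0141
[[ 0.191  0.982  0.002]
 [ 0.982 -0.191 -0.002]
 [-0.001  0.003 -1.   ]]
own [-0.0074484  -0.04465623  0.28269374] [-7.28290843  2.16243459 17.40688201] 0.25587176767445347 0.9079777831098631
```

>>> step_arm --pt "0 -0.0098 0.006 0 -1" --pt "0 -0.0094 0.0064 0 -1" --pt "0 -0.0091 0.0067 0 -1" --pt "0 -0.0087 0.0071 0 -1" --pt "0 -0.0083 0.0074 0 -1" --pt "0 -0.0069 0.009 0 -1" --pt "0 -0.0065 0.0093 0 -1" --pt "0 0 0 0 -1" --pt "0 0 0 0 -1" --pt "0 0 0 0 -1"

```text
time_s: 13.05
position: [0.458, -0.2392, 0.2285]
tcp_rot: [0.005, 0.772, 0.636, 0.004]
wrist_force: [35.3, -0.4, -19.2]
gripper_width: 0.0139
```

```bash
cat > f.py <<'E'
from h import *
s=state(); p=own(s["position"]);f=own(s["wrist_force"]+O);a=np.arctan2(p[2]+.019-.1,.15-p[0])
print("own",p,f,"r",np.hypot(p[0]-.15,p[2]+.019-.1),"lev",1.36-a,"Frad",-f[0]*np.cos(a)+f[2]*np.sin(a),"Ftan",f[0]*np.sin(a)+f[2]*np.cos(a))
E
python3 f.py
```

```text
13.05 q [-0.611  0.337  1.831  0.005  0.963 -0.421] p [ 0.458  -0.2392  0.2285] rot [0.0046 0.772  0.6356 0.0036] F [ 35.3  -0.4 -19.2] w 0.0139
[[ 0.192  0.981  0.011]
 [ 0.981 -0.192 -0.003]
 [-0.     0.012 -1.   ]]
own [-0.0605641  -0.04466684  0.22854267] [ 34.7627202    6.38608307 -19.17013335] r 0.25711102904179717 lev 0.7488031045159802 Frad -39.47008307335595 Ftan 4.248914024316857
```

>>> step_arm --pt "0 0.0008 0.0006 0 -1" --pt "0 0.0008 0.0006 0 -1" --pt "0 0 0 0 -1" --pt "0 0 0 0 -1" --pt "0 0 0 0 -1" --pt "0 0 0 0 -1" --pt "0 0 0 0 -1" --pt "0 0 0 0 -1" --pt "0 0 0 0 -1" --pt "0 0 0 0 -1"

```text
time_s: 13.88
position: [0.4579, -0.2392, 0.2278]
tcp_rot: [0.003, 0.772, 0.636, 0.002]
wrist_force: [22.5, 1.7, -9.5]
gripper_width: 0.0141
```

```bash
sed -i 's/\.15-p\[0\]/.143-p[0]/;s/p\[0\]-\.15/p[0]-.143/;s/\.019-\.1/.019-.101/g' f.py; python3 f.py
```

```text
13.88 q [-0.611  0.339  1.83   0.004  0.965 -0.42 ] p [ 0.4579 -0.2392  0.2278] rot [0.0033 0.7719 0.6357 0.0025] F [22.5  1.7 -9.5] w 0.0141
[[ 0.192  0.981  0.008]
 [ 0.981 -0.192 -0.002]
 [-0.     0.008 -1.   ]]
own [-0.06062722 -0.04464201  0.22776331] [21.73493583  5.96390151 -9.45665329] r 0.2504216209308543 lev 0.7387259802588296 Frad -23.17794156381185 Ftan 4.961728714265384
```

>>> step_arm --pt "0 -0.0043 0.008 0 -1" --pt "0 -0.004 0.0081 0 -1" --pt "0 -0.0037 0.0083 0 -1" --pt "0 -0.0043 0.0079 0 -1" --pt "0 -0.004 0.008 0 -1" --pt "0 -0.0037 0.0081 0 -1" --pt "0 -0.0034 0.0083 0 -1" --pt "0 -0.0031 0.0084 0 -1" --pt "0 -0.0028 0.0085 0 -1" --pt "0 0 0 0 -1"

```text
time_s: 14.72
position: [0.424, -0.2326, 0.1536]
tcp_rot: [0.002, 0.772, 0.636, 0.002]
wrist_force: [13.6, 7.4, 1.3]
gripper_width: 0.0139
```

```bash
python3 f.py
```

```text
14.72 q [-0.64   0.398  1.989  0.003  0.75  -0.449] p [ 0.424  -0.2326  0.1536] rot [0.0022 0.772  0.6357 0.0016] F [13.6  7.4  1.3] w 0.0139
[[ 0.192  0.981  0.005]
 [ 0.981 -0.192 -0.001]
 [-0.     0.005 -1.   ]]
own [-0.0952505  -0.04465141  0.15361829] [11.87597358  9.90857967  1.25830006] r 0.24878198951271843 lev 1.0679920933868754 Frad -11.011003213530996 Ftan 4.623837770958145
```

>>> step_arm --pt "0.0005 -0.0019 0.0088 0 -1" --pt "0.0005 -0.0015 0.0089 0 -1" --pt "0 -0.0018 0.0089 0 -1" --pt "0 -0.0015 0.009 0 -1" --pt "0 -0.0012 0.009 0 -1" --pt "0 -0.0008 0.009 0 -1" --pt "0 -0.0005 0.0091 0 -1" --pt "0 -0.0002 0.0091 0 -1" --pt "0 0 0 0 -1" --pt "0 0 0 0 -1"

```text
time_s: 15.55
position: [0.4149, -0.2307, 0.083]
tcp_rot: [0.003, 0.772, 0.636, 0.001]
wrist_force: [5.8, 1.7, 16.4]
gripper_width: 0.0135
```

```bash
python3 f.py
python3 - <<'E'
from h import *
a=env.read_camera("wrist"); b=env.read_camera("scene")[112:262,315:415]; t=env.read_camera("top")[125:240,330:430]
o=np.zeros((600,800,3),np.uint8);o[:300,:480]=cv2.resize(a,(480,300));o[:368,480:]=cv2.resize(t,(320,368),interpolation=2);o[300:600,:200]=cv2.resize(b,(200,300))
cv2.imwrite("pics/m6.png",o)
E
```

```text
15.55 q [-6.47e-01  5.09e-01  2.07e+00  1.00e-03  5.56e-01 -4.55e-01] p [ 0.4149 -0.2307  0.083 ] rot [0.0027 0.7717 0.636  0.0009] F [ 5.8  1.7 16.4] w 0.0135
[[ 0.191  0.982  0.005]
 [ 0.982 -0.191 -0.003]
 [-0.002  0.005 -1.   ]]
own [-0.10448751 -0.04456088  0.08303092] [ 5.40793189  2.7499371  16.39258673] r 0.24748965762553726 lev 1.3558344806085991 Frad -5.3396015271627055 Ftan 16.414971294296144
```

View pics/m6.png

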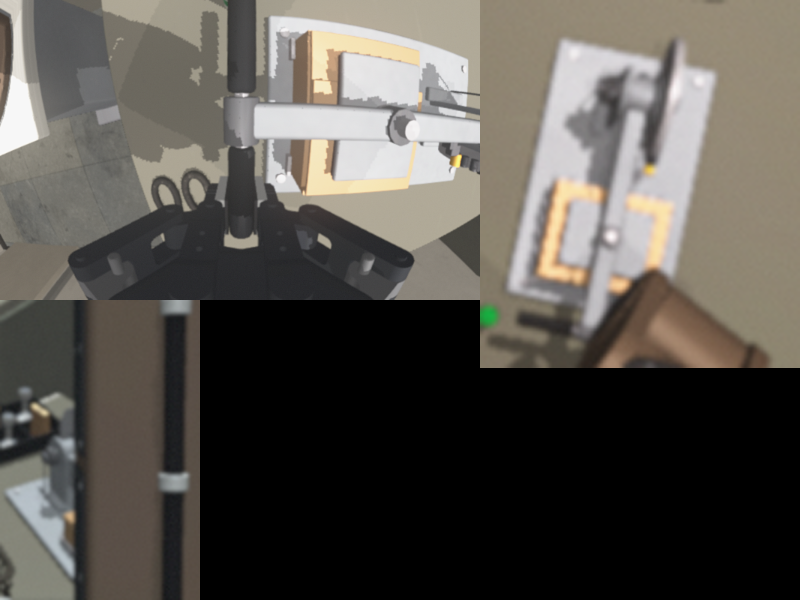

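>>> step_arm --pt "0 0 0.001 0 -1" --pt "0 0 0 0 -1" --pt "0 0 0 0 -1" --pt "0 0 0 0 -1" --pt "0 0 0 0 -1" --pt "0 0 0 0 -1" --pt "0 0 0 0 -1" --pt "0 0 0 0 -1" --pt "0 0 0 0 -1" --pt "0 0 0 0 -1"

```text
time_s: 16.53
position: [0.4149, -0.2307, 0.0826]
tcp_rot: [0.003, 0.772, 0.636, 0.001]
wrist_force: [6.0, 2.7, 19.5]
gripper_width: 0.0139
```

>>> step_arm --pt "0 0 0.001 0 -1" --pt "0 0 0 0 -1" --pt "0 0 0 0 -1" --pt "0 0 0 0 -1" --pt "0 0 0 0 -1" --pt "0 0 0 0 -1" --pt "0 0 0 0 -1" --pt "0 0 0 0 -1" --pt "0 0 0 0 -1" --pt "0 0 0 0 -1"

```text
time_s: 17.37
position: [0.4149, -0.2307, 0.0816]
tcp_rot: [0.003, 0.772, 0.636, 0.001]
wrist_force: [5.4, 2.0, 17.7]
gripper_width: 0.0138
```

>>> step_arm --pt "0 0 0.001 0 -1" --pt "0 0 0 0 -1" --pt "0 0 0 0 -1" --pt "0 0 0 0 -1" --pt "0 0 0 0 -1" --pt "0 0 0 0 -1" --pt "0 0 0 0 -1" --pt "0 0 0 0 -1" --pt "0 0 0 0 -1" --pt "0 0 0 0 -1"

```text
time_s: 18.2
position: [0.4149, -0.2307, 0.0807]
tcp_rot: [0.003, 0.772, 0.636, 0.001]
wrist_force: [5.4, 2.9, 19.4]
gripper_width: 0.0139
```

```bash
python3 f.py
python3 - <<'E'
from h import *
a=env.read_camera("top")[90:280]; b=cv2.imread("raw_top.png")[90:280]
cv2.imwrite("pics/fin.png",np.vstack([b,a])[:,200:450].copy() if 0 else cv2.resize(np.hstack([b[:,200:450],a[:,200:450]]),(800,304)))
E
```

```text
18.2 q [-6.470e-01  5.140e-01  2.072e+00  1.000e-03  5.490e-01 -4.550e-01] p [ 0.4149 -0.2307  0.0807] rot [0.0031 0.7717 0.636  0.001 ] F [ 5.4  2.9 19.4] w 0.0139
[[ 0.191  0.982  0.005]
 [ 0.982 -0.191 -0.004]
 [-0.002  0.006 -1.   ]]
own [-0.10444227 -0.04457156  0.08066731] [ 4.72181537  3.8452296  19.40211744] r 0.24744586015498968 lev 1.3653858211348866 Frad -4.826242720049446 Ftan 19.37640530747476
```

View pics/fin.png

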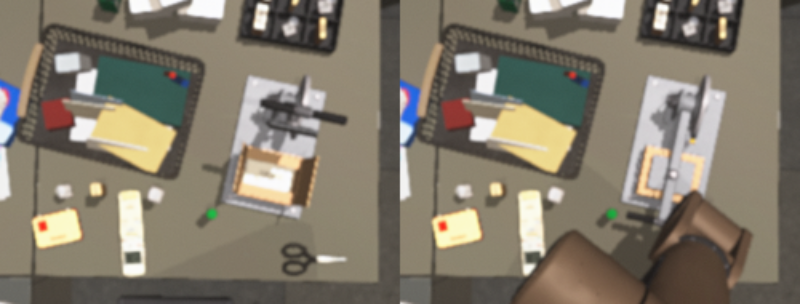

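Before and after pictures show the other items unmoved, the carton in its nest, and the lever level over the closed flaps. I'm handing it in.

```bash
python3 -c "
from rig import env
print(env.sign_off())"
```

```text
the job is handed in; nothing more can be done
None
```

I folded the short flap flat, then the long flap over it. I then gripped the right side of the T-bar, drew the lever down to level, and handed the job in at 18 s, still holding it with a 60 N grip.

- **Lever angle:** my last estimate is about 1.365 rad, or 1.36 to 1.38 allowing for how the bar sits in the fingers. The third click is at 1.36 and the stop at 1.41. I worked this out from the arm's position; I did not see or feel the click itself.
- **Holding force:** it read about 19 N at the end, somewhat above the 10 to 15 N given for the third click. The lever may therefore be a little past the click, but the force never jumped as it would at the stop.
- **Pull on the lever:** a few millimetres of error in my press position put up to about 40 N along the lever at the wrist for a moment. I corrected this during the pull, and it was about 5 N at the end.
- **Pictures:** the pad sits on the overlapped flaps and the carton is still in its nest. The glue stick, stamps, tin and remote look unmoved in the before and after views. The arm hides the scissors in the last one, but they were still in place in the wrist view just before.

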